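# Start the turret pivot hole: pin vise upright on the bare barbette

### The job

The grey battleship hull in the foam-lined cradle has two round barbettes, each with a red dot at its centre, and one of them already carries its gun turret. Take the pin vise out of its wooden block and stand the point of its drill bit on the red dot of the bare barbette, the tool upright and pressed down lightly with about 3 newtons, ready to start the turret's pivot hole. Finish while holding it there in the gripper; do not press hard, keep the gripper itself off the model, and leave the turret and everything else on the desk undisturbed.

Things in the scene. Friction and masses are not known exactly. Their poses are not given: they have to be found in the camera images.
- pin_vise: hand drill, loose, about 45 g, at the start upright in the block. 113 mm long; origin at the point of the bit, z along the tool to its top. From the point up: steel bit 2 mm thick to 25 mm, slim brass chuck to 38 mm, then a straight round handle 12 mm thick, aluminium with a blue sleeve, to the flat top at 113 mm. In the block its point is 6 mm and its top 119 mm above the desk.
- block: fixed wooden tool block 60 x 90 x 64 mm high (x, y, z); origin at the centre of its underside. The upright hole in the middle of its top is 13 mm wide and 20 mm deep to a step on which the handle's lower shoulder rests; below that it is 11 mm wide. Lift the tool 65 mm straight up to clear it.
- cradle: plywood hull cradle, fixed, 300 x 96 mm; origin at the centre of its underside on the desk, x towards the ship's bow. The hull rests in it on soft foam: it cannot shift sideways or tip, but under a downward push it sinks straight down about 1.7 mm for each newton (14 mm at most) and rises again.
- hull: grey plastic battleship hull, 380 mm long, 68 mm wide, deck 62 mm above the desk; origin at the keel amidships, x towards the bow, z up. A deckhouse with a bridge and one funnel stands amidships within 45 mm of the middle, at most 102 mm above the desk. The barbettes are 30 mm discs 4 mm high on the deck, 95 mm ahead of and 95 mm behind the middle.
- fore_mark (a point): centre of the fore barbette's top face, 66 mm above the desk: the red dot, 8 mm across (hidden if the turret stands on it). It sinks with the hull.
- aft_mark (a point): centre of the aft barbette's top face, 66 mm above the desk: the red dot, 8 mm across (hidden if the turret stands on it). It sinks with the hull.
- turret: dark grey twin-gun turret, 26 mm across, 14 mm high, its two barrels reaching 41 mm from the centre over the ship's side along its x; loose, 40 g, stands centred on one of the two barbettes (either one). Origin at the centre of its underside.
- fuselage: bystander: tan plastic aircraft fuselage half lying split side down, 225 mm long along x, 42 mm wide, 21 mm high, with a thin tail fin reaching 42 mm to one side; origin under its middle.
- jar: bystander: blue glass jar of spare propellers with a black lid, 40 mm across, 52 mm high; origin at the centre of its underside.
- tweezers: bystander: chrome steel tweezers lying along x, 118 mm long, 9 mm high; origin under the middle.
- etch_bender: bystander: brass photo-etch bending tool, 90 x 56 mm plate with a clamp and a thumb nut, 23 mm high; origin at the centre of its underside.
Mind the look-alikes: they are no part of the job. Several things look just like the block: the one meant starts farthest to the robot's right.

How it is judged:
On the way:
1. the pin vise is drawn out of its block and carried in the gripper (z of pin_vise in the frame of block above 0.066 m and contact force between pin_vise and block below 0.05 N and contact force between the fingers and pin_vise above 1 N), for 0.2 s.
At the end, for the whole second after the job is handed in: The gripper holds the pin vise at rest, upright within 0.10 rad, its point within 4.5 mm of the dot's centre on the bare barbette, pressing on the hull with 1 to 6 N, touching neither block nor turret; turret within 10 mm of its barbette's centre, bystanders within 20 mm of their start (((horizontal distance between turret and aft_mark below 0.01 m and horizontal distance between pin_vise and fore_mark below 0.0045 m and z of pin_vise in the frame of fore_mark between -0.003 and 0.003 m) or (horizontal distance between turret and fore_mark below 0.01 m and horizontal distance between pin_vise and aft_mark below 0.0045 m and z of pin_vise in the frame of aft_mark between -0.003 and 0.003 m)) and angle between pin_vise's own z axis and vertical below 0.1 rad and contact force between pin_vise and hull between 1 and 6 N and contact force between the fingers and pin_vise above 1 N and contact force between pin_vise and block below 0.05 N and contact force between pin_vise and turret below 0.05 N and linear speed of pin_vise below 0.02 m/s and angle between turret's own z axis and vertical below 0.15 rad and distance of each of fuselage, jar, tweezers, etch_bender from where it was at the start of the episode below 0.02 m); the arm keeps its last pose, push and grip.
It fails at once if the drill is pressed on the model with more than 15 N (contact force between pin_vise and hull above 15 N).
It fails at once if the gripper or arm pushes on the hull or turret (contact force between any of the fingers, the arm and hull above 2 N or contact force between any of the fingers, the arm and turret above 2 N).
It fails at once if the turret is pushed off its barbette or tipped ((horizontal distance between turret and fore_mark above 0.01 m and horizontal distance between turret and aft_mark above 0.01 m) or angle between turret's own z axis and vertical above 0.3 rad).
It fails at once if a bystander (fuselage half, jar, tweezers or bending tool) is knocked more than 20 mm away (distance of any of fuselage, jar, tweezers, etch_bender from where it was at the start of the episode above 0.02 m).
It also fails if it takes over 35 s, if anything falls off the work surface, if the arm or the gripper's body presses on something with over 40 N, if the wrist force passes 120 N, or if a joint passes its speed limit or range.

### The arm

A 6-joint arm with a two-finger parallel gripper is mounted at the origin on the work surface. World frame = base frame: x ahead of the robot, y to its left, z up, the work surface at z = 0. Lengths are in m, angles in rad, forces in N, time in s.
With the tool pointing down it reaches from about 0.275 to 0.85 m from the base axis. Payload 5.2 kg.
Tool frame: the origin (TCP) lies on the centre line of the jaws, within the pads' length; the fingertips stand 25 mm ahead of it and the grasp point (between the pads) lies 6 mm ahead of it (robot.tip_reach is the distance from the TCP to the fingertips, in m); z points along the fingers, y is the line along which they close (so a half turn about z gives the same grasp; the last joint's range is limited). The gripper opens to 85 mm and grips with 20 to 120 N. Pads are 22 mm wide; open, the fingers measure 114 mm over their backs; the gripper's body (76 mm by 85 mm) begins 54 mm behind the grasp point. The pads swing forward as they close: fully open they stand 13 mm farther back than shut.
Start: joints at [0.905, 0.259, 1.535, -0, 1.348, -0.203], TCP at [0.246, 0.492, 0.256] pointing down, gripper open.
Joint ranges: [-3.14, 3.14], [-0.91, 2.08], [0.19, 2.58], [-1.22, 4.36], [0.22, 2.71], [-3.12, 3.12]. Speed limits (rad/s): [2.57, 2.57, 3.14, 3.14, 3.14, 3.14].

### API

Orientations are given as a unit quaternion [w, x, y, z].
In Python, from station import read_state, eyes, sign_off, robot gives the robot as it stands.
- The arm moves only by the tool jog_arm, never from a script. Its argument "targets" is a list of rows, each a list of 3 entries, a list of its own where there are three numbers: the finger opening in mm, from 0 to 85.4, then the shift along the tool's x, y, z in units of 60 mm (1.0 is 60 mm), then the turn, a rotation vector about the tool's x, y, z in units of 6 degrees (1.0 is 6 degrees). A call has 1 to 20 rows; each row shifts and turns the commanded pose from where the row before left it, along the tool's axes as they then stand; what a row does not reach is not made up. A row lasts 1/8 s, in which the tool goes at most 62.5 mm and 10.7 degrees, less where a joint would pass 70% of its speed; a pose out of reach is approached as far as the arm can. A call is refused whole if a number of a shift passes 1 or a number of a turn 1, either way. A call with a gripper value outside its range is refused whole. The fingers move at their own pace and stop on an object; the grip force is fixed at half the most. Time passes only in rows, so rows that do not move let the fingers close. It gives the time, the measured TCP pose, the force, the opening and the grip force at its end, in the units of the state.
- read_state(): the state, without advancing time (a new reading comes with each control period).
- eyes.get_image(name): name is "side" or "top"; returns a dict with "pixels" (420x560x3 uint8, red, green, blue), "depth" (420x560 float32, m along the optical axis (not along the pixel's ray), 0 where there is no reading), "vertical_fov" (degrees; the focal length in pixels is half the picture's height over the tangent of half this angle, whatever the lens; pixels are square), "cx", "cy" (the principal point, pixels), "k1" (the pictures are not rectified: a ray, as slopes to the right and down, at radius r is drawn at 1 + k1 r^2 times it, then the intrinsics apply), "extrinsics" (4x4, takes a point from camera to world coordinates). Camera axes: x right, y down, z forward; pixel columns grow to the right and rows downward; lengths in m; the calibration is good to about 2 mm. A picture is of the moment at which its call begins.
- sign_off(): hands the job in; it is judged then, once.
The state is a dict: "time_s": time; "qpos": joint angles; "qvel": joint speeds; "joint_torque": joint torques, N m; "ee_pos": TCP position; "ee_rot": TCP orientation; "wrist_force": force on the tool from outside, world axes, zero at the start; "ft_torque": the same for the moment, N m; "opening": opening from 0.0 (shut) to 1.0 (fully open); "gripper_force": force on a finger pad.
Only numpy, scipy, OpenCV 4.12 (cv2) and the standard library are available. Lean on these libraries where they do the work, as an engineer would, in place of code of your own. Each camera call takes 0.05 s, during which the arm holds its last target. There are 200 camera calls.

## Working session

There is one attempt and no reset: what is moved stays moved. The work goes in short steps, Python scripts to look and compute and a tool call to move; the robot and the scene stay as the last step left them, time stands still between calls to the robot, and variables do not carry over. Pictures are saved under pics/ and viewed, at most 10 in all, crops included, and the job is handed in when it is done.

Besides the shell and the picture viewer there is one more tool, called as name([rows], argument=value, ...), one row to a line, values as JSON. jog_arm: Moves the arm, as the interface text tells. Its arguments: {"type":"object","properties":{"targets":{"type":"array"}},"required":["targets"]}

```bash
mkdir -p pics; ls; cat > h.py <<'E'
import numpy as np, cv2
from station import read_state, eyes, sign_off, robot
def K(im):
    f=im["pixels"].shape[0]/2/np.tan(np.radians(im["vertical_fov"])/2)
    return np.array([[f,0,im["cx"]],[0,f,im["cy"]],[0,0,1]])
def cast(im,uv,z):
    # undistort: slopes s drawn at s*(1+k1 r^2)
    p=cv2.undistortPoints(np.array(uv,float).reshape(-1,1,2),K(im),np.array([im["k1"],0,0,0,0.]))[:,0]
    E=np.array(im["extrinsics"]); d=np.c_[p,np.ones(len(p))]@E[:3,:3].T; o=E[:3,3]
    return o+d*((z-o[2])/d[:,2])[:,None]
def proj(im,P):
    E=np.linalg.inv(np.array(im["extrinsics"])); r=cv2.Rodrigues(E[:3,:3])[0]
    return cv2.projectPoints(np.array(P,float).reshape(-1,1,3),r,E[:3,3],K(im),np.array([im["k1"],0,0,0,0.]))[0][:,0]
def save(im,name,box=None,s=1):
    a=im["pixels"][:,:,::-1]
    if box: a=a[box[1]:box[3],box[0]:box[2]]
    cv2.imwrite("pics/"+name,cv2.resize(a,None,fx=s,fy=s,interpolation=cv2.INTER_CUBIC))
E
python3 - <<'E'
from h import *
s=read_state(); print(s)
for n in("side","top"):
    im=eyes.get_image(n); save(im,n+"0.png"); print(n,im["vertical_fov"],im["k1"],np.round(im["extrinsics"],3).tolist())
E
```

```text
pics
{'time_s': 0.0, 'qpos': array([ 9.05185100e-01,  2.59336454e-01,  1.53608227e+00, -1.02024059e-06,
        1.34800913e+00, -2.02776217e-01]), 'qvel': array([ 0.00025568, -0.00146999, -0.0014743 ,  0.00035961, -0.00123785,
       -0.00098909]), 'joint_torque': array([-1.48096573e-03, -4.46029830e+01, -2.90576971e+01, -5.42048838e-04,
        1.19514650e-02,  1.11579345e-05]), 'ee_pos': array([0.2452295 , 0.49176143, 0.25547851]), 'ee_rot': array([-3.85564592e-04,  2.29357264e-01,  9.73341874e-01, -8.32666274e-04]), 'wrist_force': array([ 0.93346301, -0.29844278,  0.23672045]), 'ft_torque': array([0.00433768, 0.03385441, 0.03541817]), 'gripper_force': 0.0, 'opening': 0.9999153547068387}
side 53.673101114792956 -0.10782459813212657 [[0.782, -0.437, 0.445, 0.027], [-0.624, -0.536, 0.568, -0.644], [-0.009, -0.722, -0.692, 0.896], [0.0, 0.0, 0.0, 1.0]]
top 52.89752143735859 -0.07141187466660223 [[0.015, -0.985, 0.17, 0.324], [-1.0, -0.014, 0.005, 0.027], [-0.003, -0.17, -0.985, 1.266], [0.0, 0.0, 0.0, 1.0]]
```

View pics/side0.png

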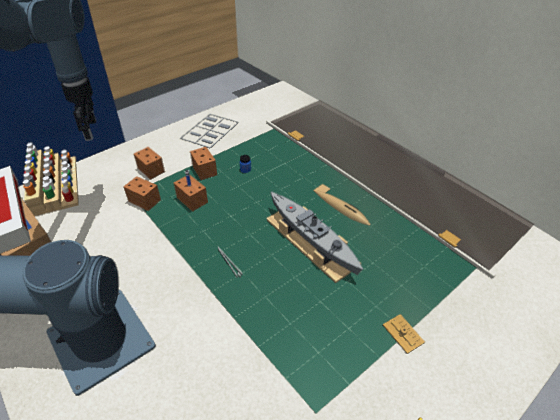

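View pics/top0.png

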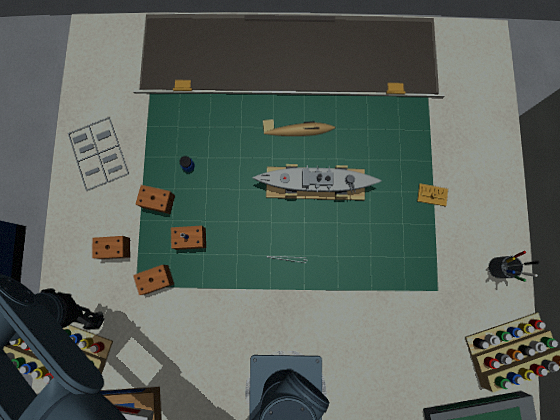

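Side view: four brown blocks, one at (190,192) holding the blue-sleeved pin vise; the ship's bare red dot is near (291,208) and its turret near (337,245). Top view (image right is the robot's right): block candidates are (154,199), (188,237), (111,247) and (152,279). The rightmost is (188,237), which also holds the tool. The red dot is near (284,178) and the turret near (350,181). Next: a check crop and measurements.

```bash
python3 - <<'E'
from h import *
T=eyes.get_image("top"); S=eyes.get_image("side")
a=np.hstack([cv2.resize(T["pixels"][215:260,160:220],(400,300),interpolation=2),cv2.resize(S["pixels"][162:216,160:232],(400,300),interpolation=2)])
b=np.hstack([cv2.resize(T["pixels"][157:202,255:315],(400,300),interpolation=2),cv2.resize(S["pixels"][180:234,265:337],(400,300),interpolation=2)])
cv2.imwrite("pics/crop1.png",np.vstack([a,b])[:,:,::-1])
def blobs(im,m,box,mn=4):
    z=np.zeros(m.shape,np.uint8); x0,y0,x1,y1=box; z[y0:y1,x0:x1]=m[y0:y1,x0:x1]
    n,l,st,c=cv2.connectedComponentsWithStats(z)
    return [(st[i].tolist(),c[i].round(2).tolist()) for i in range(1,n) if st[i,4]>=mn]
for n,im,bd,bb in(("T",T,(255,160,385,200),(160,215,220,260)),("S",S,(265,185,360,270),(160,150,225,216))):
    p=im["pixels"].astype(int); R,G,B=p[...,0],p[...,1],p[...,2]
    rd=blobs(im,((R>G*1.25)&(R>B*1.2)&(G<140)&(R>100)),bd); print(n,"red",rd)
    print(n,"blue",blobs(im,(B>R*1.3)&(B>G*1.2),bb))
    for s,c in rd[:8]: print(cast(im,[c],.066).round(4))
E
```

```text
T red [([284, 176, 3, 3, 7], [284.86, 177.29])]
T blue [([184, 235, 5, 4, 15], [186.13, 236.53])]
[[0.6118 0.0092 0.066 ]]
S red [([289, 206, 4, 3, 8], [290.5, 207.0])]
S blue [([186, 175, 5, 11, 30], [188.13, 179.93])]
[[0.6155 0.0109 0.066 ]]
```

View pics/crop1.png

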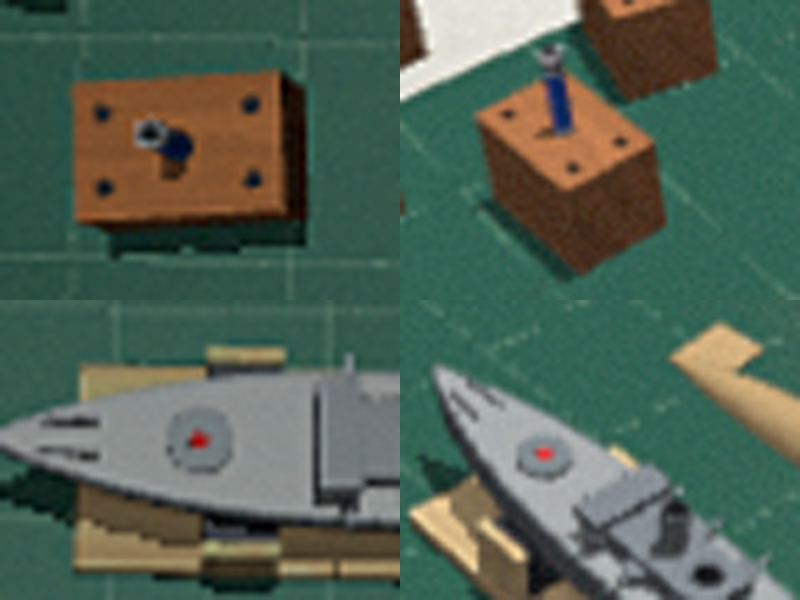

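The choice holds: the tool stands in the rightmost block, and the bare barbette is the one at the left (+y) end. Now I'll triangulate the tool and refine the dot.

```bash
cat >> h.py <<'E'
def reddot(im,uv,r=8):
    u,v=map(int,uv); p=im["pixels"][v-r:v+r+1,u-r:u+r+1].astype(float)
    w=np.clip(p[...,0]-(p[...,1]+p[...,2])/2-12,0,None); y,x=np.mgrid[v-r:v+r+1,u-r:u+r+1]
    return [(w*x).sum()/w.sum(),(w*y).sum()/w.sum()]
def tri(T,a,S,b):
    r=lambda im,uv:(np.array(im["extrinsics"])[:3,3],cast(im,[uv],0)[0]-np.array(im["extrinsics"])[:3,3])
    A=np.zeros((3,3));q=np.zeros(3)
    for o,d in(r(T,a),r(S,b)):
        d=d/np.linalg.norm(d);M=np.eye(3)-np.outer(d,d);A+=M;q+=M@o
    return np.linalg.solve(A,q)
E
python3 - <<'E'
from h import *
T=eyes.get_image("top"); S=eyes.get_image("side")
a,b=reddot(T,(285,177)),reddot(S,(290,207)); print(a,b,cast(T,[a],.066)[0].round(4),cast(S,[b],.066)[0].round(4),tri(T,a,S,b).round(4))
a,b=(182.4,234.7),(186.7,171.9)
print("top end",cast(T,[a],.119)[0].round(4),cast(S,[b],.119)[0].round(4),tri(T,a,S,b).round(4))
# handle entering block at z=.064
a,b=(187.0,237.2),(189.2,185.0)
print("mouth",cast(T,[a],.066)[0].round(4),cast(S,[b],.066)[0].round(4))
# block hole ring: holes at crop corners
h=[(160+x/6.667,215+y/6.667) for x,y in((103,113),(250,104),(104,187),(253,178))]
print("holes mean",cast(T,[np.mean(h,0)],.064)[0].round(4))
E
```

```text
[np.float64(284.1314072693383), np.float64(177.14631873252563)] [np.float64(290.55625436757515), np.float64(207.18798043326345)] [0.6122 0.0114 0.066 ] [0.6151 0.0102 0.066 ] [0.6135 0.0106 0.0661]
top end [0.4342 0.2883 0.119 ] [0.4359 0.2841 0.119 ] [0.4359 0.2883 0.1161]
mouth [0.4324 0.2867 0.066 ] [0.4366 0.2853 0.066 ]
holes mean [0.4336 0.2883 0.064 ]
```

jog_arm([
  [70,[-0.3,-0.12,0],[0,0,0]],
  [60,[-0.6,-0.23,0.1],[0,0,0]],
  [60,[-0.7,-0.26,0.2],[0,0,0]],
  [60,[-0.7,-0.26,0.2],[0,0,0]],
  [60,[-0.7,-0.26,0.2],[0,0,0]],
  [60,[-0.7,-0.26,0.1],[0,0,0]],
  [60,[-0.45,-0.18,0],[0,0,0]],
  [60,[-0.2,-0.08,0],[0,0,0]],
  [60,[0,0,0],[0,0,0]],
  [60,[0,0,0],[0,0,0]],
])

```text
time_s: 1.55
ee_pos: [0.4342, 0.2876, 0.2084]
ee_rot: [-0.0, 0.229, 0.973, 0.0]
wrist_force: [-0.7, 0.4, -0.0]
opening: 0.701
gripper_force: 0.0
```

```bash
cat >> h.py <<'E'
def go(P):
    from scipy.spatial.transform import Rotation as R
    s=read_state(); q=s["ee_rot"]; M=R.from_quat([q[1],q[2],q[3],q[0]])
    d=np.array(P)-s["ee_pos"]; up=M.as_matrix()[:,2]
    # rotation vector in tool frame that makes tool z point straight down
    c=np.cross(up,[0,0,-1.]); 
    print("t",s["time_s"],"pos",s["ee_pos"].round(4),"units",(M.inv().apply(d)/.06).round(3),"leveling(6deg)",(np.degrees(M.inv().apply(c))/6).round(3),"F",s["wrist_force"].round(2),"grip",s["gripper_force"],"open",round(s["opening"],3),"q",s["qpos"].round(2))
E
python3 -c "
from h import *
go((.435,.287,.101))
T=eyes.get_image('top');S=eyes.get_image('side')
b=np.hstack([cv2.resize(T['pixels'][200:275,140:240],(400,300)),cv2.resize(S['pixels'][130:205,140:240],(400,300))])
cv2.imwrite('pics/a.png',b[:,:,::-1])"
```

```text
t 1.55 pos [0.4342 0.2876 0.2084] units [-0.016 -0.003  1.79 ] leveling(6deg) [ 0.002 -0.004  0.   ] F [-0.75  0.38 -0.01] grip 0.0 open 0.701 q [ 0.37  0.24  1.68  0.    1.22 -0.74]
```

View pics/a.png

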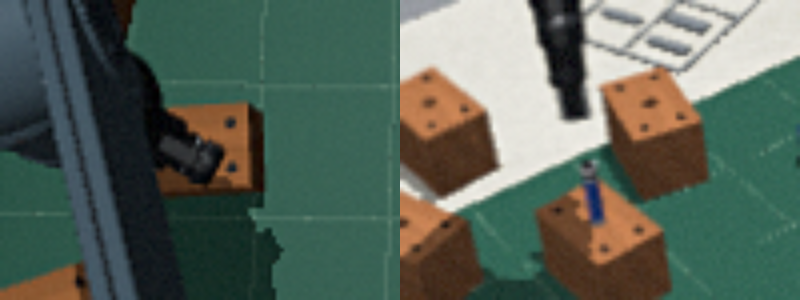

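The left crop (top view) shows the arm covering the tool. In the right crop (side view) the fingers are over the tool, fingertip at (572,115) and tool top at (590,163). It's lined up, so I'll descend and grip.

jog_arm([
  [60,[-0.02,0,0.4],[0,0,0]],
  [60,[0,0,0.5],[0,0,0]],
  [60,[0,0,0.5],[0,0,0]],
  [60,[0,0,0.3],[0,0,0]],
  [60,[0,0,0.09],[0,0,0]],
  [60,[0,0,0],[0,0,0]],
  [40,[0,0,0],[0,0,0]],
  [25,[0,0,0],[0,0,0]],
  [15,[0,0,0],[0,0,0]],
  [10,[0,0,0],[0,0,0]],
  [5,[0,0,0],[0,0,0]],
  [0,[0,0,0],[0,0,0]],
  [0,[0,0,0],[0,0,0]],
  [0,[0,0,0],[0,0,0]],
])

```text
time_s: 3.4
ee_pos: [0.437, 0.2878, 0.1016]
ee_rot: [0.001, 0.23, 0.973, 0.002]
wrist_force: [1.2, 4.9, 0.5]
opening: 0.124
gripper_force: 57.9
```

```bash
python3 -c "
from h import *
go((.435,.287,.101))
S=eyes.get_image('side'); save(S,'b.png',(140,130,240,205),6)"
```

```text
t 3.4 pos [0.437  0.2878 0.1016] units [ 0.024 -0.027  0.01 ] leveling(6deg) [ 0.035  0.011 -0.   ] F [1.24 4.94 0.51] grip 57.91724681854248 open 0.124 q [ 0.37  0.37  1.8   0.    0.97 -0.74]
```

View pics/b.png

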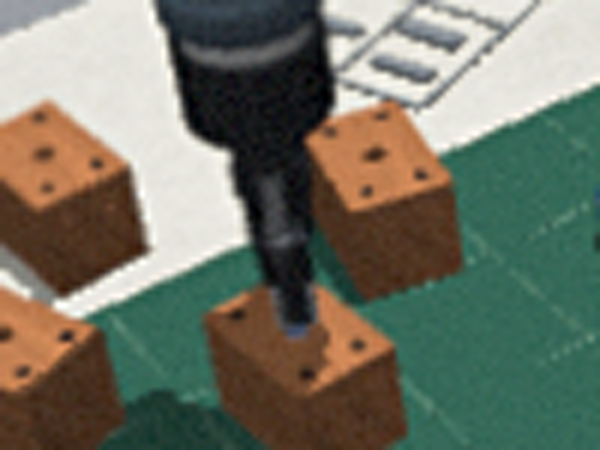

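Grip is firm: the fingers are around the handle, tips just above the block top near (295,320). I'll relieve the 5 N side load and lift straight up.

jog_arm([
  [0,[0,0.03,0],[0,0,0]],
  [0,[0,0,-0.05],[0,0,0]],
  [0,[0,0,-0.2],[0,0,0]],
  [0,[0,0,-0.3],[0,0,0]],
  [0,[0,0,-0.4],[0,0,0]],
  [0,[0,0,-0.4],[0,0,0]],
  [0,[0,0,-0.3],[0,0,0]],
  [0,[0,0,-0.1],[0,0,0]],
  [0,[0,0,0],[0,0,0]],
  [0,[0,0,0],[0,0,0]],
])

```text
time_s: 4.7
ee_pos: [0.4362, 0.2878, 0.2051]
ee_rot: [-0.001, 0.229, 0.973, -0.001]
wrist_force: [0.6, -0.0, -0.4]
opening: 0.122
gripper_force: 58.4
```

```bash
python3 -c "
from h import *
go((.6135,.0107,.205))
S=eyes.get_image('side'); save(S,'c.png',(140,100,240,175),6)"
```

```text
t 4.7 pos [0.4362 0.2878 0.2051] units [-4.707 -2.813 -0.   ] leveling(6deg) [-0.015 -0.011 -0.   ] F [ 0.6  -0.05 -0.43] grip 58.43683183193207 open 0.122 q [ 0.37  0.25  1.68 -0.    1.22 -0.74]
```

View pics/c.png

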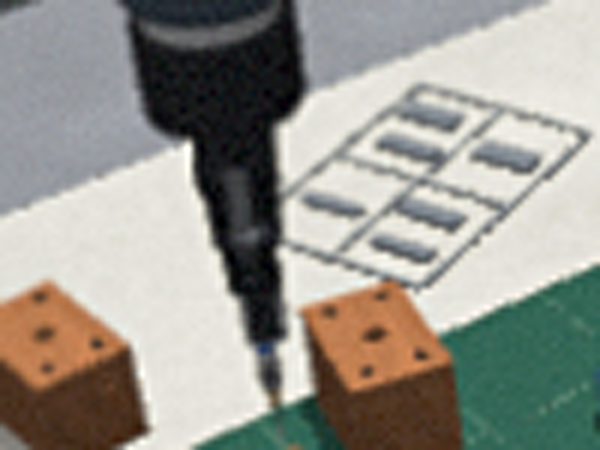

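The tool is out, with the brass chuck and bit hanging below the fingers (bit near (275,395)). Now I'll carry it over the bare barbette.

jog_arm([
  [0,[-0.25,-0.15,0],[0,0,0]],
  [0,[-0.5,-0.3,0],[0,0,0]],
  [0,[-0.6,-0.36,0],[0,0,0]],
  [0,[-0.6,-0.36,0],[0,0,0]],
  [0,[-0.6,-0.36,0],[0,0,0]],
  [0,[-0.6,-0.36,0],[0,0,0]],
  [0,[-0.6,-0.36,0],[0,0,0]],
  [0,[-0.5,-0.3,0],[0,0,0]],
  [0,[-0.3,-0.17,0],[0,0,0]],
  [0,[-0.16,-0.09,0.1],[0,0,0]],
  [0,[0,0,0.2],[0,0,0]],
  [0,[0,0,0],[0,0,0]],
  [0,[0,0,0],[0,0,0]],
])

```text
time_s: 6.38
ee_pos: [0.6139, 0.0122, 0.1878]
ee_rot: [-0.0, 0.229, 0.974, 0.0]
wrist_force: [-0.4, 0.2, -0.5]
opening: 0.121
gripper_force: 58.4
```

```bash
python3 -c "
from h import *
go((.6135,.0107,.170))
T=eyes.get_image('top');S=eyes.get_image('side')
np.savez('d.npz',T=T['pixels'],S=S['pixels'])
b=np.hstack([cv2.resize(T['pixels'][147:207,245:325],(400,300),interpolation=2),cv2.resize(S['pixels'][160:220,250:330],(400,300),interpolation=2)])
cv2.imwrite('pics/d.png',b[:,:,::-1])"
```

```text
t 6.375 pos [0.6139 0.0122 0.1878] units [-0.005 -0.025  0.297] leveling(6deg) [-0.    -0.006  0.   ] F [-0.38  0.17 -0.49] grip 58.43563199043274 open 0.121 q [-0.16  0.42  1.47  0.    1.25 -1.27]
```

View pics/d.png

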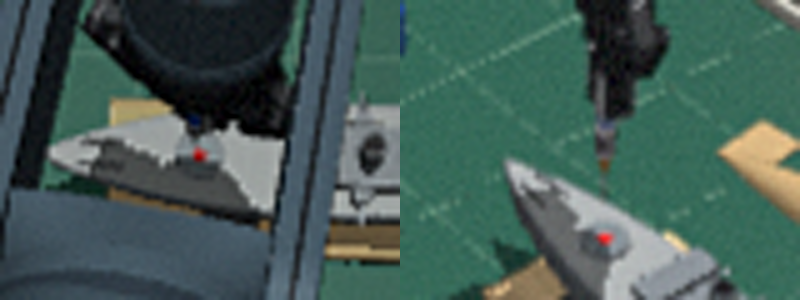

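Top crop: the sleeve is at (195,120), the bare barbette's red dot at (200,155). Side crop: brass chuck at (604,160), bit running down toward (605,190), dot at (604,240). Now I'll measure the tool axis against the dot in both views, so the calibration bias cancels.

```bash
python3 - <<'E'
from h import *
T=eyes.get_image("top"); S=eyes.get_image("side")
tcp=read_state()["ee_pos"]; pz=tcp[2]-.0956
for n,im,d0 in(("T",T,(284,177)),("S",S,(290,207))):
    print(n,"dot",np.round(reddot(im,d0,5),2), "dot proj",proj(im,[.6135,.0107,.066]).round(2))
    for h in(0,.0125,.025,.0315,.038,.05,.06): print(h,proj(im,[tcp[0],tcp[1],pz+h]).round(1)[0],end=' ')
    print()
p=S["pixels"]; 
for v in range(182,204): print(v,[tuple(int(c) for c in x) for x in p[v,287:296]])
p=T["pixels"]; print()
for v in range(168,178): print(v,[tuple(int(c) for c in x) for x in p[v,280:290]])
E
```

```text
T dot [284.44 177.46] dot proj [[284.36 176.72]]
0 [284.2 174.2] 0.0125 [284.3 173.1] 0.025 [284.3 172. ] 0.0315 [284.4 171.5] 0.038 [284.4 170.9] 0.05 [284.5 169.8] 0.06 [284.6 168.9] 
S dot [290.59 207.2 ] dot proj [[290.04 207.34]]
0 [290.3 200.2] 0.0125 [290.4 197. ] 0.025 [290.5 193.7] 0.0315 [290.6 192. ] 0.038 [290.6 190.2] 0.05 [290.7 187. ] 0.06 [290.8 184.2] 
182 [(56, 109, 90), (54, 101, 85), (65, 72, 75), (86, 85, 86), (24, 28, 32), (27, 25, 28), (18, 20, 26), (32, 33, 33), (27, 29, 30)]
183 [(58, 111, 95), (55, 105, 90), (64, 79, 90), (82, 81, 90), (50, 54, 61), (28, 37, 49), (32, 46, 46), (51, 62, 60), (50, 69, 65)]
184 [(54, 107, 89), (47, 99, 86), (70, 88, 98), (77, 83, 98), (58, 67, 88), (59, 72, 96), (73, 95, 98), (69, 106, 94), (62, 106, 90)]
185 [(69, 120, 100), (67, 109, 95), (102, 110, 111), (101, 104, 118), (85, 92, 113), (82, 90, 107), (85, 105, 100), (53, 106, 89), (55, 110, 89)]
186 [(84, 132, 114), (61, 108, 93), (81, 91, 87), (108, 105, 108), (112, 112, 114), (98, 98, 100), (77, 106, 93), (50, 106, 87), (48, 103, 86)]
187 [(54, 107, 90), (50, 99, 82), (70,
[... 3224 characters left out ...]
149, 148)]
174 [(155, 160, 158), (125, 132, 134), (136, 143, 147), (109, 116, 119), (63, 66, 69), (122, 130, 135), (125, 134, 136), (120, 128, 131), (135, 141, 141), (166, 172, 169)]
175 [(143, 150, 148), (120, 127, 131), (130, 139, 144), (127, 138, 142), (97, 109, 110), (134, 147, 151), (132, 144, 146), (129, 138, 140), (125, 133, 137), (152, 158, 157)]
176 [(128, 135, 139), (131, 142, 143), (130, 141, 146), (131, 140, 141), (140, 97, 97), (134, 130, 133), (127, 143, 145), (126, 137, 141), (127, 135, 139), (134, 141, 143)]
177 [(133, 141, 144), (134, 143, 147), (139, 147, 150), (148, 119, 123), (172, 42, 43), (165, 69, 70), (144, 108, 110), (129, 143, 145), (128, 138, 140), (129, 137, 140)]
```

jog_arm([
  [0,[-0.02,-0.02,0.1],[0,0,0]],
  [0,[0,0,0.15],[0,0,0]],
  [0,[0,0,0.08],[0,0,0]],
  [0,[0,0,0],[0,0,0]],
  [0,[0,0,0],[0,0,0]],
])

```text
time_s: 7.2
ee_pos: [0.615, 0.0094, 0.1682]
ee_rot: [0.0, 0.229, 0.973, 0.0]
wrist_force: [0.3, -0.4, 0.2]
opening: 0.121
gripper_force: 58.4
```

```bash
python3 -c "
from h import *
go((.6144,.0104,.166))
T=eyes.get_image('top');S=eyes.get_image('side')
b=np.hstack([cv2.resize(T['pixels'][165:189,268:300],(400,300),interpolation=0),cv2.resize(S['pixels'][192:216,274:306],(400,300),interpolation=0)])
cv2.imwrite('pics/e.png',b[:,:,::-1])
t=read_state()['ee_pos']
for im in(T,S): print(proj(im,[[t[0],t[1],t[2]-.0956],[t[0],t[1],t[2]-.0706]]).round(1).tolist())"
```

```text
t 7.2 pos [0.615  0.0094 0.1682] units [0.016 0.01  0.036] leveling(6deg) [0.001 0.001 0.   ] F [ 0.25 -0.41  0.15] grip 58.43522787094116 open 0.121 q [-0.17  0.44  1.49  0.    1.21 -1.27]
[[284.8, 175.6], [285.0, 173.5]]
[[290.8, 205.6], [291.0, 199.2]]
```

View pics/e.png

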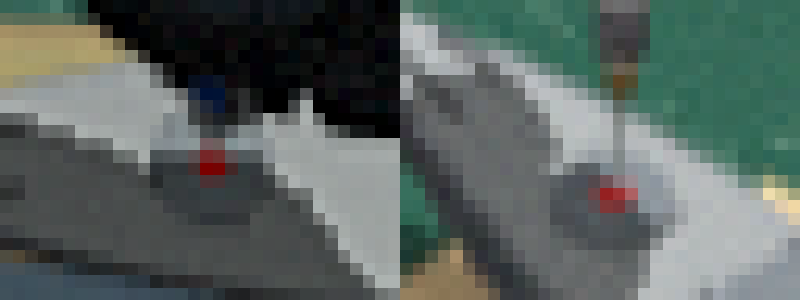

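Top crop: sleeve and bit at column 212, dot centred at 212, so it's aligned. Side crop: bit at 619, tip near row 175, dot at about (612,195), so the tool is about 0.5 px (1 mm) too far right. A small correction, then down gently.

jog_arm([
  [0,[0.015,0,0.03],[0,0,0]],
  [0,[0,0,0.03],[0,0,0]],
  [0,[0,0,0.03],[0,0,0]],
  [0,[0,0,0.03],[0,0,0]],
  [0,[0,0,0],[0,0,0]],
  [0,[0,0,0],[0,0,0]],
  [0,[0,0,0],[0,0,0]],
])

```text
time_s: 8.18
ee_pos: [0.6141, 0.0099, 0.161]
ee_rot: [0.0, 0.229, 0.973, -0.0]
wrist_force: [0.5, -0.3, -0.3]
opening: 0.123
gripper_force: 58.5
```

```bash
python3 -c "
from h import *
go((.6142,.010,.1566))"
```

```text
t 8.175 pos [0.6141 0.0099 0.161 ] units [-0.     0.003  0.073] leveling(6deg) [ 0.     0.001 -0.   ] F [ 0.54 -0.26 -0.34] grip 58.478220105171204 open 0.123 q [-0.17  0.45  1.5  -0.    1.19 -1.27]
```

jog_arm([
  [0,[0,0,0.025],[0,0,0]],
  [0,[0,0,0.025],[0,0,0]],
  [0,[0,0,0],[0,0,0]],
  [0,[0,0,0],[0,0,0]],
  [0,[0,0,0],[0,0,0]],
])

```text
time_s: 8.8
ee_pos: [0.6141, 0.0099, 0.158]
ee_rot: [0.0, 0.229, 0.973, -0.0]
wrist_force: [-0.8, 0.2, 1.5]
opening: 0.122
gripper_force: 58.6
```

```bash
python3 -c "
from h import *
go((.6142,.010,.1566))
F=[]
T=eyes.get_image('top');S=eyes.get_image('side')
for k in range(6): eyes.get_image('side'); F.append(read_state()['wrist_force'][2])
print(np.mean(F),np.std(F))
b=np.hstack([cv2.resize(T['pixels'][165:189,268:300],(400,300),interpolation=0),cv2.resize(S['pixels'][192:216,274:306],(400,300),interpolation=0)])
cv2.imwrite('pics/f.png',b[:,:,::-1])"
```

```text
t 8.8 pos [0.6141 0.0099 0.158 ] units [0.    0.002 0.023] leveling(6deg) [0.    0.002 0.   ] F [-0.83  0.17  1.5 ] grip 58.60440731048584 open 0.122 q [-0.17  0.45  1.51 -0.    1.19 -1.27]
1.1007658420340654 0.1574006418311172
```

View pics/f.png

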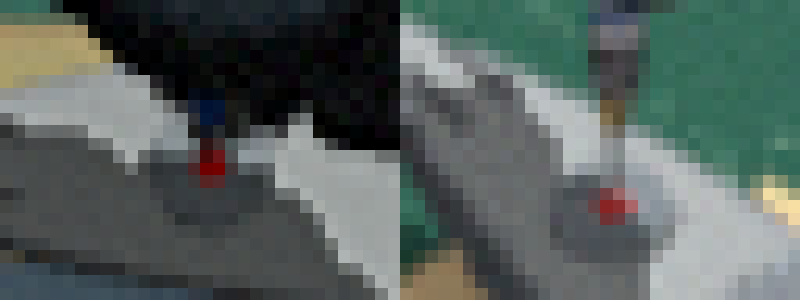

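Top crop: bit at column 212 meeting the dot at about (210,165). Side crop: bit at column 612, ending in the dot centred at (612,205). It's on the dot, pressing about 1.6 N, so I'll go down another 2.4 mm to reach about 3 N.

jog_arm([
  [0,[0,0,0.02],[0,0,0]],
  [0,[0,0,0.02],[0,0,0]],
  [0,[0,0,0],[0,0,0]],
  [0,[0,0,0],[0,0,0]],
  [0,[0,0,0],[0,0,0]],
  [0,[0,0,0],[0,0,0]],
])

```text
time_s: 9.95
ee_pos: [0.6141, 0.0099, 0.1556]
ee_rot: [0.0, 0.229, 0.973, 0.0]
wrist_force: [-0.4, -0.3, 2.9]
opening: 0.128
gripper_force: 58.7
```

```bash
python3 -c "
from h import *
go((.6142,.010,.1566))
F=[]
for k in range(6): S=eyes.get_image('side'); F.append(read_state()['wrist_force'][2])
m=np.mean(F)+.45; print(m,np.std(F),reddot(S,(290,208),5))
if 2<m<4.5: print(sign_off())"
```

```text
t 9.95 pos [0.6141 0.0099 0.1556] units [-0.     0.002 -0.017] leveling(6deg) [ 0.     0.001 -0.   ] F [-0.42 -0.28  2.92] grip 58.70494544506073 open 0.128 q [-0.17  0.45  1.51 -0.    1.18 -1.27]
3.1341877504790037 0.5426765128420987 [np.float64(290.3350604490501), np.float64(208.7012089810017)]
the job is handed in; nothing more can be done
None
```

I handed the job in with the pin vise held upright in the gripper, its bit on the bare barbette's red dot (about 1 mm off at most by the two camera views) and pressing at about 3.1 N; the sign-off returned no verdict.

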